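# Light the bench and hold the find under the microscope

### The job

The small raking light has fallen on its back: stand it up again on the table beside the microscope, its lit panel facing the spot under the lens, and let go of it. Then pick up the wooden coin tray and carry it level, so that the loose lead ball stays in its recess untouched and the medal in its own, and hold the tray level and still in the air with the ball centred about 50 mm below the microscope's lens; the job finishes with the gripper still holding the tray there. Do not bump the microscope and leave everything else on the bench where it is.

Things in the scene. Friction and masses are not known exactly. Their poses are not given: they have to be found in the camera images.
- scope: Digital microscope on a column stand, fixed. Origin on the table right below the lens, z up, x from lens to column (away from the robot, up to 0.3 rad aside). White base plate 10 mm high, x -55 to 115, y +-60 mm; 14 mm steel column at x = 95, 310 mm high, with carriage (knobs out to y +-36) and arm at height 244-280. White microscope 36 mm thick (clamp ring 44) over the origin, heights 200-326 mm.
- lens (a point): Centre of the microscope's lens, its lowest point, 200 mm above the table, facing straight down.
- lamp: Rechargeable light, 0.42 kg (+-20%), now lying level on its back: lit panel up, head away from the microscope, to the robot's right. Origin: centre of its base's underside (now 35 mm above the table); z along the stem to the head, x the way the panel faces. Black base 70 x 70 x 16 mm, square stem 16 mm to height 150, panel 22 (x) x 90 (y) mm at heights 150-210, battery behind it to x = -35.
- lamp_stem (a point): Middle of the light's 16 mm square aluminium stem, 70 mm from the base's underside, near its centre of mass (55 mm); a good place to grip, across y. 35 mm above the table while the light lies. The bare stem runs from 16 to 127 mm above the underside, then come small clamp knobs.
- tray: Walnut single-row coin tray 190 (x) x 56 (y) x 20 (z) mm, 0.12 kg (+-20%), on four 4 mm rubber feet; origin under its centre, z up. Three round blue-felt recesses 37 mm across and 3.5 mm deep at x = -66, 0 and +66 mm. It starts lying crosswise to the robot, on the robot's left. It can be gripped across its 56 mm width; the sides run from 4 to 20 mm above the table.
- recess_p (a point): Point 25.5 mm above the tray's underside over the middle of the recess at tray x = +66 mm: where the ball's centre is when it lies in the middle of that recess.
- recess_m (a point): The same for the recess at tray x = -66 mm.
- ball: Loose dark grey lead musket ball, 18 mm across, 34 g, in the recess at one end of the tray (either end), free to roll about in it. Its origin is a point on its surface: use ball_center.
- ball_center (a point): Centre of the ball.
- medal: Loose bronze medal 30 mm across and 3 mm thick, 19 g, lying in the recess at the tray's other end; origin centre of its underside.
- jar_a: Clear glass jar with black lid, 62 mm across, 105 mm high, at the back right; origin centre of underside. Bystander.
- jar_b: The same as jar_a. Bystander.
- pump: White solvent dispenser with steel cap, 58 mm across, about 100 mm high, at the back right; origin centre of underside. Bystander.
- tub: Open white plastic tub, 110 mm across, 75 mm high, at the back left; origin centre of underside. Bystander.
- case_a: Black open coin case 60 x 60 x 14 mm with a coin, in front of the microscope near the robot; origin centre of underside. Bystander.
- case_b: The same case at the back, left of the microscope. Bystander.
- brush: Small brush 160 mm long lying crosswise near the robot, right of the middle; origin under its middle. Bystander.

How it is judged:
On the way, in this order (a step that is already met when the one before it is completed fails the run):
1. the light stands upright on the table, released, its panel facing the spot under the lens (angle between lamp's own z axis and vertical below 0.09 rad and height (world z) of lamp between -0.005 and 0.005 m and x of lens in the frame of lamp between 0.1 and 0.5 m and y of lens in the frame of lamp between -0.1 and 0.1 m and contact force between lamp and the fingers below 0.2 N and linear speed of lamp below 0.02 m/s), for 0.3 s.
2. the tray is lifted clear in the gripper with the ball in its recess (height (world z) of tray above 0.05 m and contact force between tray and the fingers above 1 N and (distance between ball_center and recess_p below 0.016 m or distance between ball_center and recess_m below 0.016 m)), for 0.2 s.
At the end, for the whole second after the job is handed in: Only the gripper holds the tray, still and level within 5 degrees; ball and medal in their recesses; ball within 20 mm of the lens axis, 32-68 mm below the lens. The light stands released within 5 degrees of upright, the spot 100-500 mm ahead of it and at most 100 mm off its facing line (all of step 1 and horizontal distance between ball_center and lens below 0.02 m and z of ball_center in the frame of lens between -0.068 and -0.032 m and angle between tray's own z axis and vertical below 0.09 rad and linear speed of tray below 0.03 m/s and height (world z) of tray above 0.08 m and contact force between tray and the fingers above 1 N and contact force between tray and scope below 0.3 N and contact force between ball and the fingers below 0.3 N and (distance between ball_center and recess_p below 0.016 m or distance between ball_center and recess_m below 0.016 m) and (distance between medal and recess_p below 0.016 m or distance between medal and recess_m below 0.016 m)); the arm keeps its last pose, push and grip.
It fails at once if the ball or the medal leaves its recess (not (distance between ball_center and recess_p below 0.016 m or distance between ball_center and recess_m below 0.016 m) or not (distance between medal and recess_p below 0.016 m or distance between medal and recess_m below 0.016 m)).
It fails at once if the tray is tipped more than about 17 degrees (angle between tray's own z axis and vertical above 0.3 rad).
It fails at once if the gripper touches the ball (contact force between ball and the fingers above 0.3 N).
It fails at once if the microscope is bumped (contact force between scope and anything else above 3 N).
It fails at once if another thing on the bench is shifted more than 30 mm or knocked over (distance of any of jar_a, jar_b, pump, tub, case_a, case_b, brush from where it was at the start of the episode above 0.03 m or angle between any of jar_a, jar_b, pump, tub, case_a, case_b's own z axis and vertical above 0.35 rad).
It also fails if it takes over 72 s, if anything falls off the work surface, if the arm or the gripper's body presses on something with over 40 N, if the wrist force passes 120 N, or if a joint passes its speed limit or range.

### The arm

A 6-joint arm with a two-finger parallel gripper is mounted at the origin on the work surface. World frame = base frame: x ahead of the robot, y to its left, z up, the work surface at z = 0. Lengths are in m, angles in rad, forces in N, time in s.
With the tool pointing down it reaches from about 0.325 to 0.9 m from the base axis. Payload 6.1 kg.
Tool frame: the origin (TCP) lies midway between the tips of the shut fingers; the grasp point (between the pads) lies ctrl.grip_point_offset behind it (ctrl.grip_point_offset is the distance from the TCP to the grasp point, in m); z points along the fingers, y is the line along which they close (so a half turn about z gives the same grasp; the last joint's range is limited). The gripper opens to 85 mm and grips with 20 to 120 N. Pads are 22 mm wide; open, the fingers measure 114 mm over their backs; the gripper's body (76 mm by 85 mm) begins 54 mm behind the grasp point. The pads swing forward as they close: fully open they stand 13 mm farther back than shut.
Start: joints at [1.003, 0.22, 1.526, -0, 1.395, -0.126], TCP at [0.267, 0.565, 0.231] pointing down, gripper open.
Joint ranges: [-2.98, 2.98], [-0.91, 2.08], [0.09, 2.57], [-1.24, 4.39], [0.2, 2.65], [-2.68, 2.68]. Speed limits (rad/s): [2.57, 2.57, 3.01, 3.14, 3.14, 3.14].

### API

Orientations are given as a 3x3 rotation matrix whose columns are the frame's x, y, z axes.
In Python, from rig import ctrl gives the robot as it stands.
- The arm moves only by the shell command python3 -m handwheel 'ROWS'. ROWS is JSON, a list of rows, each a list of 5 numbers: the finger opening in mm, from 0 to 85.4, then the shift along the tool's x, y, z in mm, then the turn about the tool's z in degrees. In form: [[claw, dx, dy, dz, spin], ...]. A call has 1 to 5 rows; each row is the pose to reach, as a shift and turn from the pose commanded when the call began, along the tool's axes at that moment; what a row does not reach only later rows make up. A row lasts 1/10 s, in which the tool goes at most 50 mm and 8.59 degrees, less where a joint would pass 70% of its speed; a pose out of reach is approached as far as the arm can. A call with a gripper value outside its range is refused whole. The fingers move at their own pace and stop on an object; the grip force is fixed at half the most. Time passes only in rows, so rows that repeat a pose let the fingers close. It gives the time, the measured TCP pose, the force, the opening and the grip force at its end, in the units of the state.
- ctrl.sense(): the state, without advancing time (a new reading comes with each control period).
- ctrl.get_image(name): name is "scene" or "top" or "wrist"; returns a dict with "pixels" (420x560x3 uint8, red, green, blue), "range_z" (420x560 float32, m along the optical axis (not along the pixel's ray), 0 where there is no reading), "fx", "fy", "cx", "cy" (pixels), "R" (3x3) and "t" (3): a world point X has camera coordinates R X + t. Camera axes: x right, y down, z forward; pixel columns grow to the right and rows downward; lengths in m; the calibration is good to about 2 mm. The wrist camera is an equidistant fisheye: a pixel r from the principal point sees the ray r / f radians off the axis. A picture is of the moment at which its call begins.
- ctrl.hand_in(): hands the job in; it is judged then, once.
The state is a dict: "t": time; "joint_positions": joint angles; "qvel": joint speeds; "effort": joint torques, N m; "tool_pos": TCP position; "tool_rot": TCP orientation; "ft_force": force on the tool from outside, world axes, zero at the start; "ft_torque": the same for the moment, N m; "opening": opening from 0.0 (shut) to 1.0 (fully open); "gripper_force": force on a finger pad.
Only numpy, scipy, OpenCV 4.12 (cv2) and the standard library are available. Lean on these libraries where they do the work, as an engineer would, in place of code of your own. Each camera call takes 0.05 s, during which the arm holds its last target. There are 200 camera calls.

## Working session

There is one attempt and no reset: what is moved stays moved. The work goes in short steps, Python scripts to look and compute and a shell command to move; the robot and the scene stay as the last step left them, time stands still between calls to the robot, and variables do not carry over. Pictures are saved under pics/ and viewed, at most 12 in all, crops included, and the job is handed in when it is done.

```bash
ls; mkdir -p pics; cat > h.py <<'E'
import numpy as np, cv2
from rig import ctrl
def grab(n):
    d=ctrl.get_image(n); np.savez(''+n+'.npz',**{k:np.asarray(v) for k,v in d.items()}); return d
def load(n): return dict(np.load(''+n+'.npz'))
def plane(d,uv,z):
    uv=np.atleast_2d(uv).astype(float); R=d['R'];C=-R.T@d['t']
    r=np.c_[(uv[:,0]-d['cx'])/d['fx'],(uv[:,1]-d['cy'])/d['fy'],np.ones(len(uv))]@R
    return C+r*((z-C[2])/r[:,2])[:,None]
def cloud(d):
    z=d['range_z'];v,u=np.indices(z.shape)
    P=np.stack([(u-d['cx'])/d['fx']*z,(v-d['cy'])/d['fy']*z,z],-1)
    W=(P-d['t'])@d['R']; W[z==0]=np.nan; return W
E
python3 - <<'E'
from h import *
for n in('scene','top'):
    d=grab(n); cv2.imwrite(f'pics/{n}0.png',d['pixels'][:,:,::-1]); print(n,-d['R'].T@d['t'],d['R'][2],d['fx'],d['cx'],d['cy'])
s=ctrl.sense();print(s,ctrl.grip_point_offset)
E
```

```text
pics
scene [1.07439037 0.16322157 0.9416029 ] [-0.52259582 -0.19034926 -0.83106003] 441.1976118642087 272.1021285466412 203.67994345097927
top [ 0.46343407 -0.00181651  1.48812162] [ 0.06875976 -0.02236814 -0.99738245] 512.3793074947142 273.9044207704671 219.95458373483075
{'t': 0.1, 'joint_positions': array([ 1.00291549e+00,  2.21139009e-01,  1.52749922e+00,  9.06404663e-06,
        1.39466871e+00, -1.26081327e-01]), 'qvel': array([-0.00092613, -0.00088404, -0.00262729, -0.00024331,  0.00125156,
        0.00111174]), 'effort': array([-2.03385653e-04, -4.98248148e+01, -3.90546656e+01, -3.68712444e-04,
        5.74294347e-03, -3.82203802e-05]), 'tool_pos': array([0.2669304 , 0.56454132, 0.2303124 ]), 'tool_rot': array([[-9.03982928e-01,  4.27567541e-01, -9.29542409e-04],
       [ 4.27568493e-01,  9.03981808e-01, -1.44041053e-03],
       [ 2.24416639e-04, -1.69954957e-03, -9.99998531e-01]]), 'ft_force': array([ 0.19984336, -0.39614907,  0.06919643]), 'ft_torque': array([ 0.00991464, -0.01821022, -0.05681459]), 'gripper_force': 0.0, 'opening': 0.9977165132744726} 0.0187
```

View pics/scene0.png

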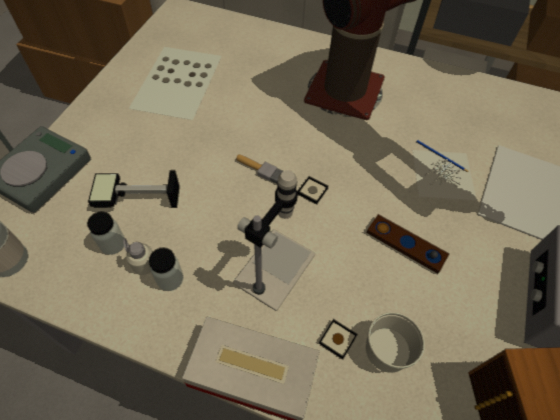

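View pics/top0.png

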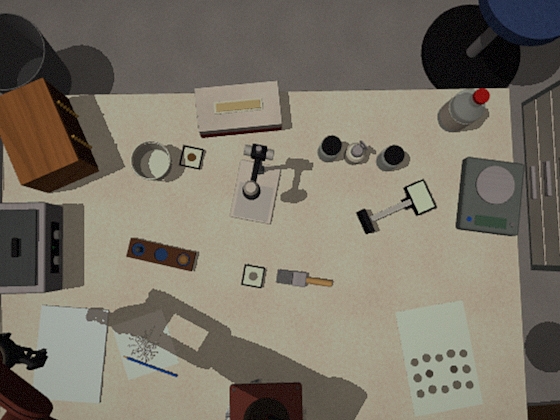

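The scene view shows the lamp lying at (105–180, 188), the scope column near (258, 285), and the tray at (367–447, 220–268). In the top view:
- **Lamp:** base at (368, 220), panel at (420, 197).
- **Scope:** head at (250, 187).
- **Tray:** spans (127–198, 240–270), with the ball probably at (138, 249) and the medal at (183, 259).

Next I'll measure from depth.

```bash
python3 - <<'E'
from h import *
for n in('top','scene'):
    d=load(n);W=cloud(d);h=cv2.cvtColor(d['pixels'],cv2.COLOR_RGB2HSV)
    X,Y,Z=W[...,0],W[...,1],W[...,2]
    def box(m,a,b,c,e,z0,z1): return m&(X>a)&(X<b)&(Y>c)&(Y<e)&(Z>z0)&(Z<z1)
    T=np.ones(X.shape,bool)
    print(n,'table z',np.nanmedian(Z[box(T,.35,.7,-.5,.5,-.05,.03)]))
    # tray
    m=box(T,.3,.6,.15,.5,.013,.06)
    c,sz,a=cv2.minAreaRect(W[m][:,:2].astype(np.float32)); print('tray',c,sz,a,np.nanmedian(Z[m]))
    P=W[m]; print(' above 25mm:',P[P[:,2]>.026].mean(0) if (P[:,2]>.026).any() else None, (P[:,2]>.026).sum())
    # lamp
    m=box(T,.35,.75,-.6,-.22,.015,.09)
    P=W[m]; c,sz,a=cv2.minAreaRect(P[:,:2].astype(np.float32)); print('lamp',c,sz,a,len(P))
    for lo,hi in((.055,.08),(.04,.055),(.03,.04)):
        Q=P[(P[:,2]>lo)&(P[:,2]<hi)]
        if len(Q)>4: print('  z',lo,hi,len(Q),Q.mean(0),cv2.minAreaRect(Q[:,:2].astype(np.float32)))
    # scope
    m=box(T,.45,.8,-.15,.2,.305,.34); print('scope top',W[m].mean(0),cv2.minAreaRect(W[m][:,:2].astype(np.float32)))
    m=box(T,.4,.85,-.15,.25,.006,.014); print('base',cv2.minAreaRect(W[m][:,:2].astype(np.float32)),m.sum())
    for lo,hi in((.19,.21),(.24,.28)):
        m=box(T,.45,.8,-.15,.2,lo,hi);print(lo,m.sum(), W[m].mean(0) if m.any() else '')
d=load('top');
im=cv2.resize(d['pixels'][170:280,110:440][:,:,::-1],None,fx=2.4,fy=2.4,interpolation=cv2.INTER_CUBIC);cv2.imwrite('pics/crop.png',im)
E
```

```text
top table z 0.0007367552928226338
tray (0.4211890399456024, 0.3391548991203308) (0.21429292857646942, 0.3414171040058136) 5.963662624359131 0.019883149920551926
 above 25mm: [0.48494356 0.32182591 0.02947346] 67
lamp (0.6358599066734314, -0.4102262854576111) (0.22858384251594543, 0.37943100929260254) 0.09874168038368225 2603
  z 0.055 0.08 372 [ 0.64237302 -0.31709174  0.06696865] ((0.6382365226745605, -0.41182219982147217), (0.2278534173965454, 0.3778131306171417), 1.3331788778305054)
  z 0.04 0.055 1692 [ 0.6163294  -0.48630342  0.04688594] ((0.6365213394165039, -0.4205540120601654), (0.2264554798603058, 0.3587733805179596), 0.09874169528484344)
  z 0.03 0.04 261 [ 0.62648234 -0.45194823  0.0359843 ] ((0.6375305652618408, -0.42013323307037354), (0.35373181104660034, 0.22345846891403198), 89.75749206542969)
scope top [0.63223052 0.02199934 0.32090059] ((0.6636940240859985, 0.021143030375242233), (0.03293316066265106, 0.117769256234169), 84.7015151977539)
base ((0.6240400075912476, 0.049734339118003845), (0.44823434948921204, 0.398990273475647), 0.39669328927993774) 2584
0.19 0 
0.24
[... 510 characters left out ...]
), 9.409924507141113)
  z 0.04 0.055 2059 [ 0.61855385 -0.48270041  0.04649402] ((0.6360771656036377, -0.422216534614563), (0.35552769899368286, 0.22631321847438812), 89.9883041381836)
  z 0.03 0.04 526 [ 0.63049448 -0.4634333   0.03511597] ((0.6286875605583191, -0.4325488209724426), (0.3171312212944031, 0.2312115579843521), 86.79056549072266)
scope top [0.63996641 0.02419483 0.31871734] ((0.6629302501678467, 0.01381630077958107), (0.03483530133962631, 0.11749547719955444), 74.72613525390625)
base ((0.6093251705169678, 0.05472749471664429), (0.3774353265762329, 0.4165487289428711), 87.41313934326172) 3680
0.19 45 [0.69731788 0.01281714 0.20167526]
0.24 1061 [0.6896352  0.01579501 0.26958533]
```

View pics/crop.png

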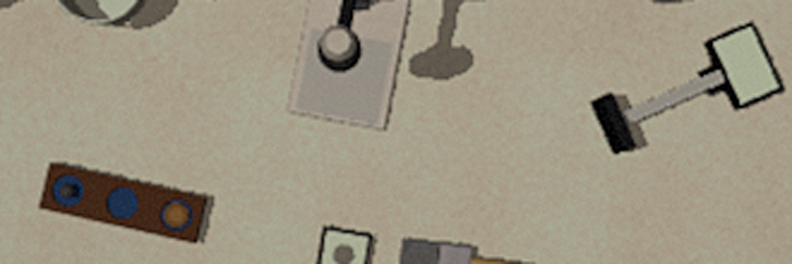

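The crop shows the ball at the tray's left end (68, 190), the medal at its right end (177, 214), the lamp base at (613, 123), the stem to (705, 85) and the scope head at (340, 45). I'll fit these with connected components.

```bash
python3 - <<'E'
from h import *
def comp(m,seed):
    n,l=cv2.connectedComponents(m.astype(np.uint8)); 
    return (l==l[seed[1],seed[0]]) 
d=load('top');W=cloud(d);Z=W[...,2]
t=comp((Z>.012)&(Z<.06),(162,253)); 
m=t&(Z<.024); r=cv2.minAreaRect(np.argwhere(t)[:,::-1].astype(np.float32))
c=plane(d,cv2.boxPoints(r),.020);print('tray corners',c[:,:2].round(4).tolist(),c.mean(0)); e=[c[1]-c[0],c[2]-c[1]];print([np.linalg.norm(x) for x in e],[np.degrees(np.arctan2(x[1],x[0])) for x in e])
h=cv2.cvtColor(d['pixels'],cv2.COLOR_RGB2HSV)
b=t&(h[...,0]>95)&(h[...,0]<130)&(h[...,1]>110)
n,l,st,ce=cv2.connectedComponentsWithStats(b.astype(np.uint8));print(st.tolist());print(plane(d,ce[1:],.0165)[:,:2])
L=comp((Z>.016)&(Z<.09),(368,220)); 
P=W[L]; q=P[P[:,2]>.056];print('base',len(q),q.mean(0)); cp=plane(d,cv2.boxPoints(cv2.minAreaRect(np.argwhere(L&(Z>.056))[:,::-1].astype(np.float32))),.07);print(cp.round(4)[:,:2].tolist())
lit=L&(h[...,2]>150)&(Z>.036); n,l,st,ce=cv2.connectedComponentsWithStats(lit.astype(np.uint8));k=1+st[1:,4].argmax()
pr=cv2.minAreaRect(np.argwhere(l==k)[:,::-1].astype(np.float32));cp=plane(d,cv2.boxPoints(pr),.046);print('panel',st[k],cp.round(4)[:,:2].tolist(),cp.mean(0),Z[l==k].mean())
s=L&(Z>.036)&(Z<.052); s[:,:376]=0; s[:,402:]=0; q=W[s]; ln=cv2.fitLine(q[:,:2].astype(np.float32),cv2.DIST_HUBER,0,.01,.01).ravel();print('stem',len(q),ln,np.degrees(np.arctan2(ln[1],ln[0])))
for n_ in('top','scene'):
    dd=load(n_);V=cloud(dd);zz=V[...,2]
    S=(zz>.316)&(zz<.34)&(V[...,0]<.66)&(V[...,0]>.5)&(abs(V[...,1])<.15); print('scope top',n_,S.sum(),V[S].min(0),V[S].max(0),np.nanmean(V[S],0))
    q=V[(zz>.2)&(zz<.335)&(V[...,0]<.68)&(V[...,0]>.5)&(abs(V[...,1])<.15)]
    for a in np.arange(.2,.33,.02):
        g=q[(q[:,2]>a)&(q[:,2]<a+.02)]
        if len(g)>5: print('  ',round(a,2),len(g),cv2.minEnclosingCircle(g[:,:2].astype(np.float32)))
S=(Z>.007)&(Z<.013)&(W[...,0]>.48)&(W[...,0]<.8)&(abs(W[...,1]-.02)<.12)
S=cv2.morphologyEx(S.astype(np.uint8),cv2.MORPH_OPEN,np.ones((3,3)));q=W[S>0];print('plate',cv2.boxPoints(cv2.minAreaRect(q[:,:2].astype(np.float32))))
E
```

```text
tray corners [[0.4714, 0.3899], [0.5261, 0.3773], [0.4796, 0.1914], [0.425, 0.2044]] [0.47554623 0.29073301 0.02      ]
[np.float64(0.056111377646810644), np.float64(0.1916695372124118)] [np.float64(-12.932603579433879), np.float64(-104.04212500201085)]
[[0, 0, 560, 420, 234987], [132, 243, 12, 12, 74], [155, 248, 12, 13, 113], [183, 253, 2, 1, 2], [186, 254, 3, 3, 3], [177, 258, 4, 7, 9], [182, 258, 8, 8, 12]]
[[0.49074945 0.35580062]
 [0.47413567 0.29044769]
 [0.47597528 0.22561862]
 [0.47004261 0.21572379]
 [0.45198571 0.24152306]
 [0.44872211 0.2171586 ]]
base 164 [ 0.55487899 -0.29151342  0.06935329]
[[0.5831, -0.2688], [0.5906, -0.2864], [0.5271, -0.3127], [0.5197, -0.2952]]
panel [407 181  27  32 457] [[0.6471, -0.415], [0.6662, -0.4596], [0.5934, -0.4894], [0.5744, -0.445]] [ 0.6202664  -0.45225979  0.046     ] 0.04686108821555507
stem 162 [ 0.42195013 -0.9066191   0.5850609  -0.36242768] -65.04223
scope top top 168 [0.60498752 0.00892934 0.31638444] [0.63741149 0.04109837 0.33080019] [0.62077006 0.0247991  0.32363138]
   0.24 9 ((0.6384433507919312, 0.017866002395749092), 0.
[... 407 characters left out ...]
2954474] [0.62535276 0.02666314 0.32368504]
   0.2 47 ((0.62530118227005, 0.02732180617749691), 0.013902202248573303)
   0.22 69 ((0.627276599407196, 0.031297050416469574), 0.014157864265143871)
   0.24 48 ((0.6499866247177124, 0.033703505992889404), 0.03288742154836655)
   0.26 363 ((0.6432527899742126, 0.025000309571623802), 0.03979206457734108)
   0.28 114 ((0.6233670115470886, 0.025834163650870323), 0.017734508961439133)
   0.3 158 ((0.6221660375595093, 0.025276795029640198), 0.018011022359132767)
   0.32 190 ((0.6234097480773926, 0.026423580944538116), 0.015652257949113846)
plate [[ 0.5563573  -0.01174872]
 [ 0.7196031  -0.05052334]
 [ 0.74481124  0.05560577]
 [ 0.58156544  0.09438039]]
```

```bash
python3 -m handwheel '[[85,-34,-35,0,0],[85,-68,-70,0,0],[85,-102,-105,0,0],[85,-136,-140,0,0],[85,-170,-175,0,0]]' >/dev/null; python3 -m handwheel '[[85,-34,-35,0,0],[85,-68,-70,0,0],[85,-102,-105,0,0],[85,-136,-140,0,0],[85,-170,-175,0,0]]'; python3 -m handwheel '[[85,-34,-35,0,0],[85,-68,-70,0,0],[85,-102,-105,0,0],[85,-136,-140,0,0],[85,-170,-175,0,0]]'; python3 -m handwheel '[[85,-34,-35,0,0],[85,-68,-70,0,0],[85,-102,-105,0,0],[85,-136,-140,0,0],[85,-166,-171,0,0]]';python3 -m handwheel '[[85,0,0,0,8],[85,0,0,0,16],[85,0,0,0,24],[85,0,0,0,32],[85,0,0,0,40]]'
```

```text
t: 1.1
tool_pos: [0.425, 0.1013, 0.2312]
tool_rot: [[-0.904, 0.427, 0.0], [0.427, 0.904, 0.0], [-0.0, 0.0, -1.0]]
ft_force: [0.8, 0.8, 0.2]
opening: 0.995
gripper_force: 0.0
t: 1.6
tool_pos: [0.5038, -0.1297, 0.231]
tool_rot: [[-0.904, 0.428, -0.0], [0.428, 0.904, 0.0], [0.0, 0.0, -1.0]]
ft_force: [1.2, 0.1, -0.5]
opening: 0.994
gripper_force: 0.0
t: 2.1
tool_pos: [0.5808, -0.3555, 0.2304]
tool_rot: [[-0.904, 0.428, -0.001], [0.428, 0.904, 0.0], [0.001, 0.0, -1.0]]
ft_force: [1.2, 0.6, 1.0]
opening: 0.995
gripper_force: 0.0
t: 2.6
tool_pos: [0.5804, -0.3531, 0.2304]
tool_rot: [[-0.412, 0.911, -0.001], [0.911, 0.412, 0.001], [0.001, -0.001, -1.0]]
ft_force: [0.1, -0.4, -0.3]
opening: 0.997
gripper_force: 0.0
```

```bash
python3 -m handwheel '[[60,0,0,45,0],[50,0,0,90,0],[40,0,0,135,0],[40,0,0,170,0],[40,0,0,195,0]]' >/dev/null; python3 -m handwheel '[[30,0,0,6,0],[25,0,0,11,0],[22,0,0,11,0],[20,0,0,11,0],[18,0,0,11,0]]'; for i in 1; do python3 -m handwheel '[[17.5,0,0,0,0],[17.5,0,0,0,0],[17,0,0,0,0],[17,0,0,0,0]]';python3 -m handwheel '[[16.5,0,0,0,0],[16.5,0,0,0,0],[16.3,0,0,0,0],[16.3,0,0,0,0]]'; done
python3 -c "
from h import *
d=grab('wrist');cv2.imwrite('pics/w1.png',d['pixels'][:,:,::-1])
print(ctrl.sense()['opening']*85.4)"
```

```text
t: 3.6
tool_pos: [0.5814, -0.3541, 0.0272]
tool_rot: [[-0.418, 0.909, 0.002], [0.909, 0.418, -0.002], [-0.002, 0.001, -1.0]]
ft_force: [-1.0, -0.0, 0.2]
opening: 0.213
gripper_force: 0.6
t: 4.0
tool_pos: [0.5808, -0.3534, 0.0255]
tool_rot: [[-0.418, 0.909, 0.0], [0.909, 0.418, -0.0], [-0.0, 0.0, -1.0]]
ft_force: [-0.9, -1.2, 0.2]
opening: 0.202
gripper_force: 1.0
t: 4.4
tool_pos: [0.5808, -0.3534, 0.0256]
tool_rot: [[-0.418, 0.909, 0.0], [0.909, 0.418, -0.0], [-0.0, -0.0, -1.0]]
ft_force: [-3.2, -1.2, 4.2]
opening: 0.197
gripper_force: 6.6
16.670431566161074
```

View pics/w1.png

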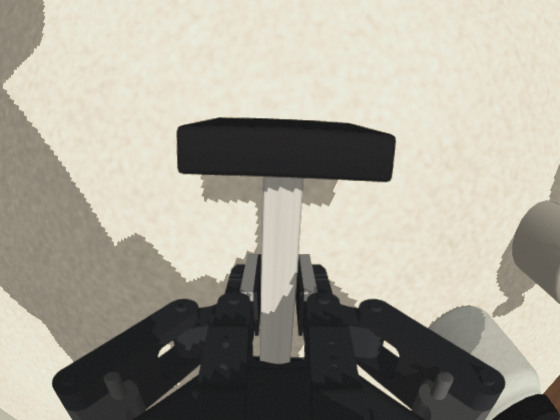

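The wrist view shows the base at (178–395, 118–180) and the stem centred at x≈282 between the pads. The grip force is soft and can be graded. I'll firm the grip, lift the lamp a little, and turn it to face the lens.

```bash
python3 -m handwheel '[[5,0,0,0,0],[5,0,0,0,0],[5,0,0,-5,0],[5,0,0,-10,0],[5,0,0,-12,0]]'; python3 -m handwheel '[[5,0,0,0,8],[5,0,0,0,16],[5,0,0,0,24],[5,0,0,0,32],[5,0,0,0,40]]'; python3 -m handwheel '[[5,0,0,0,1],[5,0,0,0,1]]'
python3 -c "
from h import *
d=grab('top');W=cloud(d);Z=W[...,2];m=(Z>.02)&(Z<.11)&(W[...,1]<-.2)&(W[...,1]>-.65)&(W[...,0]>.3)&(W[...,0]<.62)
h=cv2.cvtColor(d['pixels'],cv2.COLOR_RGB2HSV)
lit=m&(h[...,2]>150)&(h[...,1]<90);print(lit.sum(),W[lit].mean(0))
q=W[lit];c=np.c_[q[:,:2],np.ones(len(q))];print(np.linalg.lstsq(c,q[:,2],rcond=None)[0])
cv2.imwrite('pics/t2.png',cv2.resize(d['pixels'][150:320,270:470],None,fx=3,fy=3)[:,:,::-1])"
```

```text
t: 4.95
tool_pos: [0.5807, -0.3526, 0.037]
tool_rot: [[-0.418, 0.909, -0.0], [0.909, 0.418, 0.001], [0.001, 0.0, -1.0]]
ft_force: [0.8, 0.3, -3.8]
opening: 0.169
gripper_force: 59.0
t: 5.45
tool_pos: [0.5806, -0.3527, 0.0368]
tool_rot: [[0.27, 0.963, -0.001], [0.963, -0.27, 0.001], [0.001, -0.001, -1.0]]
ft_force: [0.3, 0.4, -4.1]
opening: 0.172
gripper_force: 59.0
t: 5.65
tool_pos: [0.5806, -0.3529, 0.037]
tool_rot: [[0.278, 0.961, -0.0], [0.961, -0.278, 0.0], [0.0, -0.0, -1.0]]
ft_force: [0.2, 0.6, -3.1]
opening: 0.171
gripper_force: 59.1
76 [ 0.56715485 -0.38278895  0.05504549]
[ 0.02585443 -0.04414835  0.02348252]
```

View pics/t2.png

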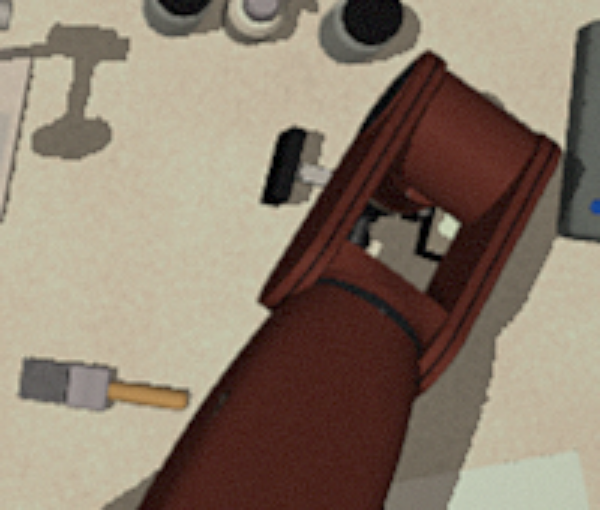

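```bash
python3 -m handwheel '[[5,0,0,6,0],[5,0,0,12,0],[5,0,0,12,0],[16.4,0,0,12,0],[16.4,0,0,12,0]]'; python3 -m handwheel '[[16.3,0,0,0,0],[16.3,2,0,-4,0],[16.3,4.5,0,-8,0],[16.3,7,0,-12,0],[16.3,7,0,-12,0]]';python3 -m handwheel '[[16.3,3,0,-4,0],[16.3,6,0,-7,0],[16.3,9,0,-11,0],[16.3,9,0,-11,0]]'
cat > look.py <<'E'
import sys
from h import *
d=grab('scene');u,v,w,hh=map(int,sys.argv[2:6]);f=min(780/w,580/hh)
cv2.imwrite('pics/'+sys.argv[1],cv2.resize(d['pixels'][v:v+hh,u:u+w],None,fx=f,fy=f,interpolation=cv2.INTER_CUBIC)[:,:,::-1])
E
python3 look.py s3.png 60 90 180 135
```

```text
t: 6.2
tool_pos: [0.581, -0.3534, 0.0255]
tool_rot: [[0.28, 0.96, 0.0], [0.96, -0.28, -0.0], [-0.0, 0.001, -1.0]]
ft_force: [0.3, -0.7, 0.2]
opening: 0.192
gripper_force: 0.0
t: 6.7
tool_pos: [0.5832, -0.3462, 0.0382]
tool_rot: [[0.28, 0.96, 0.001], [0.96, -0.28, -0.0], [-0.0, 0.001, -1.0]]
ft_force: [1.0, -0.3, -0.4]
opening: 0.196
gripper_force: 0.0
t: 7.1
tool_pos: [0.5859, -0.3376, 0.0492]
tool_rot: [[0.28, 0.96, 0.001], [0.96, -0.28, -0.001], [-0.0, 0.001, -1.0]]
ft_force: [0.0, -0.1, -0.0]
opening: 0.191
gripper_force: 0.0
```

View pics/s3.png

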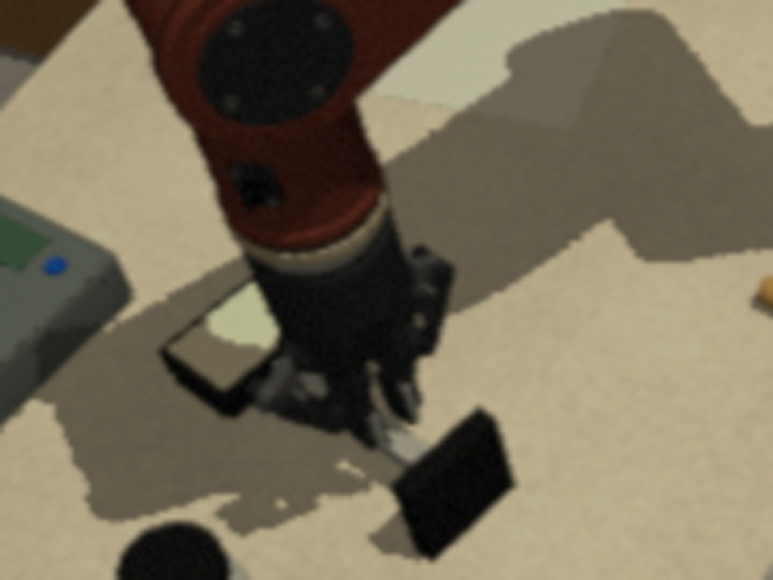

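The lamp stayed down because the pinch had no force after loosening. I'll go back and grade the pinch upward from loose.

```bash
python3 -m handwheel '[[20,-9,0,12,0],[20,-16,0,23,0],[18,-16,0,23,0],[17,-16,0,23,0]]'; python3 -m handwheel '[[16.2,0,0,0,0],[16.2,0,0,0,0],[16.2,0,0,0,0]]'; python3 -m handwheel '[[16,0,0,0,0],[16,0,0,0,0],[16,0,0,0,0]]'; python3 -m handwheel '[[15.8,0,0,0,0],[15.8,0,0,0,0],[15.8,0,0,0,0]]'
```

```text
t: 7.55
tool_pos: [0.5798, -0.3533, 0.0239]
tool_rot: [[0.282, 0.959, -0.002], [0.959, -0.282, 0.001], [0.001, -0.002, -1.0]]
ft_force: [-0.5, 0.1, 1.1]
opening: 0.199
gripper_force: 0.0
t: 7.85
tool_pos: [0.5805, -0.353, 0.0253]
tool_rot: [[0.281, 0.96, -0.001], [0.96, -0.281, 0.0], [0.0, -0.001, -1.0]]
ft_force: [-1.1, 1.1, -1.7]
opening: 0.189
gripper_force: 0.8
t: 8.15
tool_pos: [0.5808, -0.353, 0.0254]
tool_rot: [[0.281, 0.96, -0.0], [0.96, -0.281, 0.0], [0.0, -0.0, -1.0]]
ft_force: [-1.2, 1.0, -2.0]
opening: 0.186
gripper_force: 0.8
t: 8.45
tool_pos: [0.5808, -0.353, 0.0254]
tool_rot: [[0.281, 0.96, 0.0], [0.96, -0.281, 0.0], [0.0, 0.0, -1.0]]
ft_force: [-1.4, 1.7, -0.3]
opening: 0.184
gripper_force: 4.5
```

```bash
python3 -m handwheel '[[15.6,0,0,0,0],[15.6,0,0,0,0],[15.6,0,0,0,0]]'; python3 -m handwheel '[[15.6,1,0,-2,0],[15.6,2,0,-4,0],[15.6,3,0,-6,0],[15.6,4.5,0,-8,0]]'; python3 -m handwheel '[[15.6,1,0,-2,0],[15.6,2.5,0,-4,0],[15.6,4,0,-6,0],[15.6,5,0,-8,0]]'
cat > pan.py <<'E'
from h import *
d=grab('scene');W=cloud(d);h=cv2.cvtColor(d['pixels'],cv2.COLOR_RGB2HSV)
X,Y,Z=W[...,0],W[...,1],W[...,2]
m=(X>.35)&(X<.75)&(Y<-.2)&(Y>-.62)&(Z>.02)&(Z<.25)
lit=m&(h[...,2]>110)&(h[...,1]<85)&(Y<-.4)
q=W[lit]
if len(q)>20:
    c=q.mean(0);n=np.linalg.svd(q-c)[2][2];n*=np.sign(n[2]);print('panel',len(q),c.round(3),'n',n.round(2))
b=m&(h[...,2]<50)&(Z<.12)&(Y>-.36); q=W[b];print('dark near base',len(q),q.mean(0).round(3),'zmax',np.percentile(q[:,2],[2,50,98]).round(3)) if len(q) else 0
E
python3 pan.py
```

```text
t: 8.75
tool_pos: [0.5808, -0.3531, 0.0254]
tool_rot: [[0.281, 0.96, 0.0], [0.96, -0.281, 0.0], [0.0, 0.0, -1.0]]
ft_force: [-1.7, 2.7, 0.6]
opening: 0.184
gripper_force: 8.9
t: 9.15
tool_pos: [0.582, -0.3489, 0.0333]
tool_rot: [[0.281, 0.96, -0.0], [0.96, -0.281, -0.0], [-0.0, -0.0, -1.0]]
ft_force: [-0.1, 0.5, -4.1]
opening: 0.186
gripper_force: 8.6
t: 9.55
tool_pos: [0.5835, -0.3439, 0.0415]
tool_rot: [[0.281, 0.96, -0.0], [0.96, -0.281, -0.0], [-0.0, -0.0, -1.0]]
ft_force: [-0.9, -0.0, -4.7]
opening: 0.187
gripper_force: 8.6
panel 209 [ 0.582 -0.515  0.061] n [-0.13 -0.1   0.99]
dark near base 1078 [ 0.623 -0.305  0.08 ] zmax [0.025 0.086 0.118]
```

```bash
python3 -m handwheel '[[15.75,0,0,0,0],[15.75,0,0,0,0],[15.75,0,0,0,0]]'|grep -E 'ft_force|gripper'; python3 pan.py; python3 -m handwheel '[[15.85,0,0,0,0],[15.85,0,0,0,0],[15.85,0,0,0,0]]'|grep -E 'ft_force|gripper'; python3 pan.py;
```

```text
ft_force: [-0.4, -0.6, -3.6]
gripper_force: 8.5
panel 211 [ 0.581 -0.51   0.06 ] n [-0.14 -0.1   0.99]
dark near base 1075 [ 0.622 -0.305  0.08 ] zmax [0.024 0.086 0.118]
ft_force: [0.2, 0.0, -2.8]
gripper_force: 4.7
panel 342 [ 0.58  -0.484  0.077] n [-0.09 -0.18  0.98]
dark near base 884 [ 0.626 -0.311  0.081] zmax [0.024 0.09  0.118]
```

The lamp is now rotating in the pinch with its base edge on the table (θ about 13°). I'll follow the arc.

```bash
python3 -m handwheel '[[15.85,2,0,-2.5,0],[15.85,4.5,0,-5,0],[15.85,7,0,-7.2,0],[15.85,9.5,0,-9.7,0],[15.85,12,0,-12,0]]'|grep -E 'pos|ft_force|gripper'; python3 pan.py; python3 -m handwheel '[[15.85,3,0,-2.2,0],[15.85,6,0,-4.3,0],[15.85,9,0,-6.2,0],[15.85,12,0,-8,0],[15.85,12,0,-8,0]]'|grep -E 'pos|ft_force|gripper'; python3 pan.py
```

```text
tool_pos: [0.587, -0.3325, 0.0538]
ft_force: [-0.1, -1.2, -2.5]
gripper_force: 4.6
panel 360 [ 0.587 -0.472  0.1  ] n [-0.11 -0.32  0.94]
dark near base 695 [ 0.637 -0.305  0.086] zmax [0.026 0.097 0.118]
tool_pos: [0.5905, -0.3207, 0.0618]
ft_force: [-0.2, -0.8, -0.8]
gripper_force: 4.7
panel 311 [ 0.593 -0.464  0.116] n [-0.17 -0.41  0.9 ]
dark near base 556 [ 0.648 -0.303  0.09 ] zmax [0.038 0.103 0.119]
```

```bash
python3 look.py s4.png 60 80 180 135
```

```text
(no output)
```

View pics/s4.png

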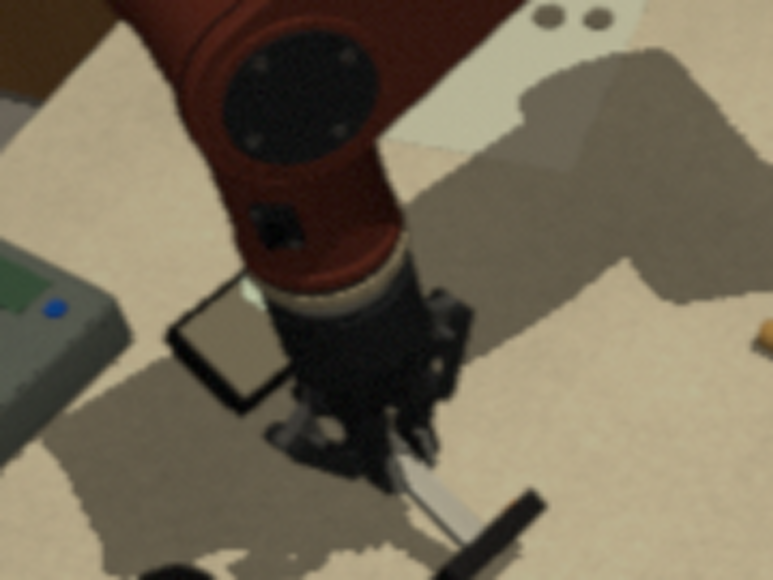

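The stem is tilted up about 35° (head at (240, 340), base at (490, 540)). Next I'll continue the arc to about 50°, where the panel should reach the gripper body.

```bash
python3 -m handwheel '[[15.85,3,0,-1.6,0],[15.85,6,0,-3.1,0],[15.85,9,0,-4.5,0],[15.85,12,0,-5.6,0],[15.85,12,0,-5.6,0]]'|grep -E 'pos|ft_force|gripper'; python3 -m handwheel '[[15.85,2,0,-0.8,0],[15.85,4,0,-1.4,0],[15.85,6,0,-2,0],[15.85,7,0,-2.3,0],[15.85,7,0,-2.3,0]]'|grep -E 'pos|ft_force|gripper'; python3 -m handwheel '[[15.85,2,0,-0.5,0],[15.85,4,0,-0.9,0],[15.85,4,0,-0.9,0]]'|grep -E 'pos|ft_force|gripper';python3 look.py s5.png 60 80 180 135
```

```text
tool_pos: [0.5938, -0.3092, 0.0674]
ft_force: [-0.4, -0.4, -0.3]
gripper_force: 4.9
tool_pos: [0.5957, -0.3028, 0.0696]
ft_force: [-0.4, -1.3, 1.8]
gripper_force: 5.1
tool_pos: [0.5969, -0.2988, 0.0704]
ft_force: [-1.4, -1.6, 3.7]
gripper_force: 5.3
```

View pics/s5.png

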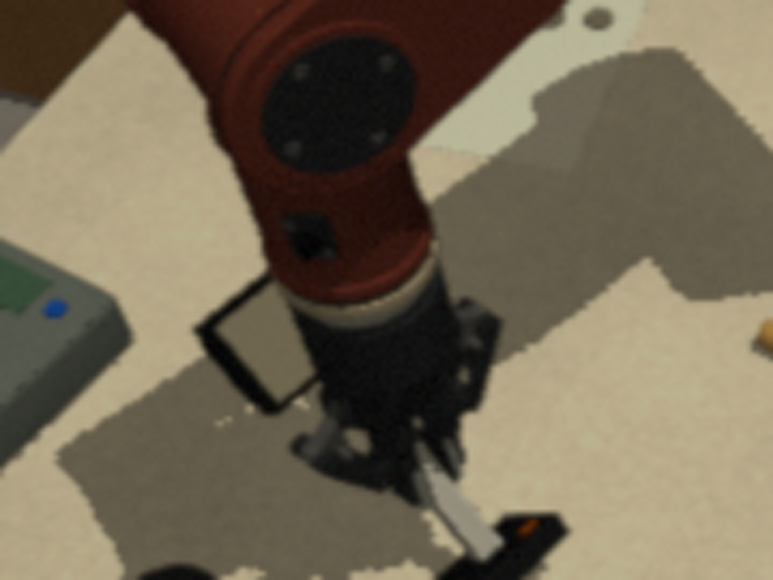

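Head (260, 340), base nearly upright at (500, 550), θ≈52°, and the forces are small. Next I'll slide the soft pinch down the stem, which adds head clearance and turns the lamp further.

```bash
python3 -m handwheel '[[15.85,3,0,2,0],[15.85,6,0,4.5,0],[15.85,9,0,7,0],[15.85,12,0,9,0],[15.85,12,0,9,0]]'|grep -E 'pos|ft_force|gripper'; python3 -m handwheel '[[15.85,3,0,2,0],[15.85,6,0,4.5,0],[15.85,9,0,7,0],[15.85,9,0,7,0]]'|grep -E 'pos|ft_force|gripper'
cat > stem.py <<'E'
from h import *
# lamp tilt seen by the scene camera: bright stem+dark base points
for n in('scene','top'):
    d=grab(n);W=cloud(d);h=cv2.cvtColor(d['pixels'],cv2.COLOR_RGB2HSV);X,Y,Z=W[...,0],W[...,1],W[...,2]
    e=np.array([.28,.96]);s=(X-.5745)*e[0]+(Y+.281-.0)*e[1];l=(X-.5745)*e[1]-(Y+.281)*e[0]
    m=(abs(l)<.05)&(s>-.3)&(s<.15)&(Z>.012)&(Z<.2)
    for a in np.arange(-.2,.12,.02):
        k=m&(s>a)&(s<a+.02)
        if k.sum()>8: print(n,round(a,2),k.sum(),'z',np.percentile(Z[k],[5,50,95]).round(3),'l',np.percentile(l[k],[5,95]).round(3))
E
python3 stem.py
```

```text
tool_pos: [0.6004, -0.2874, 0.0621]
ft_force: [-2.6, -0.0, 6.8]
gripper_force: 6.6
tool_pos: [0.603, -0.2784, 0.0554]
ft_force: [-3.9, 1.3, 9.2]
gripper_force: 8.0
scene -0.1 17 z [0.173 0.175 0.18 ] l [0.015 0.046]
scene -0.08 44 z [0.193 0.197 0.2  ] l [0.025 0.048]
scene -0.06 96 z [0.168 0.183 0.196] l [0.037 0.05 ]
scene -0.04 26 z [0.133 0.158 0.166] l [0.042 0.049]
scene -0.0 302 z [0.019 0.093 0.154] l [-0.031  0.047]
scene 0.02 580 z [0.03  0.112 0.16 ] l [-0.026  0.047]
scene 0.04 191 z [0.039 0.049 0.198] l [-0.004  0.048]
scene 0.06 131 z [0.038 0.045 0.051] l [-0.005  0.046]
top -0.06 96 z [0.159 0.176 0.19 ] l [-0.018  0.009]
top -0.04 52 z [0.149 0.16  0.167] l [-0.016  0.011]
top -0.0 96 z [0.125 0.154 0.183] l [-0.036 -0.01 ]
top 0.02 37 z [0.108 0.152 0.191] l [-0.035  0.004]
top 0.04 110 z [0.038 0.045 0.052] l [-0.006  0.047]
top 0.06 71 z [0.037 0.044 0.052] l [-0.006  0.046]
```

θ≈59° from the base edge heights (38–52 mm). I'll push a bit more past the balance point.

```bash
python3 -m handwheel '[[15.85,2.5,0,1,0],[15.85,5,0,2.5,0],[15.85,7.5,0,4,0],[15.85,10,0,5.5,0],[15.85,10,0,5.5,0]]'|grep -E 'pos|ft_force|gripper'; python3 stem.py | grep -E '0.0[2-9]|0\.1'; 
```

```text
tool_pos: [0.6059, -0.2683, 0.0501]
ft_force: [-2.6, 3.4, 11.4]
gripper_force: 9.2
scene -0.08 34 z [0.187 0.19  0.193] l [0.023 0.048]
scene -0.04 25 z [0.181 0.192 0.199] l [0.044 0.05 ]
scene -0.02 10 z [0.17  0.177 0.183] l [0.047 0.05 ]
scene -0.0 96 z [0.016 0.066 0.148] l [-0.033  0.047]
scene 0.02 685 z [0.026 0.1   0.15 ] l [-0.028  0.047]
scene 0.04 296 z [0.032 0.14  0.198] l [-0.002  0.047]
scene 0.06 172 z [0.03  0.039 0.189] l [-0.006  0.047]
top -0.04 67 z [0.164 0.187 0.199] l [-0.019  0.007]
top -0.02 53 z [0.158 0.17  0.182] l [-0.017  0.004]
top -0.0 34 z [0.138 0.148 0.178] l [-0.036 -0.01 ]
top 0.02 104 z [0.104 0.148 0.192] l [-0.036 -0.005]
top 0.04 30 z [0.033 0.04  0.044] l [0.011 0.048]
top 0.06 103 z [0.03  0.04  0.047] l [-0.006  0.047]
```

θ≈65°, past balance, and the lamp now leans on the gripper. I'll open and back away slowly toward the scope side so the lamp follows upright.

```bash
python3 -m handwheel '[[17,0,0,0,0],[19,0,0,0,0],[24,0,0,-1,0],[30,0,0,-2,0],[40,0,0,-2,0]]'|grep -E 'pos|ft_force|gripper'; python3 stem.py | grep -E '0.0[4-9]|0\.1' |grep -v ' -0'; python3 -m handwheel '[[45,3,0,-1,0],[45,6,0,-2,0],[45,9,0,-3,0],[45,12,0,-4,0],[45,15,0,-5,0]]'|grep -E 'pos|ft_force|gripper';python3 stem.py | grep -E '0.0[4-9]|0\.1'|grep -v ' -0'
```

```text
tool_pos: [0.6053, -0.2692, 0.0505]
ft_force: [-0.4, 0.5, 0.8]
gripper_force: 0.0
scene 0.02 665 z [0.025 0.102 0.154] l [-0.032  0.047]
scene 0.04 290 z [0.031 0.138 0.198] l [-0.003  0.048]
scene 0.06 171 z [0.029 0.038 0.043] l [-0.005  0.048]
top 0.04 36 z [0.032 0.036 0.043] l [0.008 0.047]
top 0.06 109 z [0.028 0.038 0.045] l [-0.006  0.047]
tool_pos: [0.6096, -0.2545, 0.0557]
ft_force: [0.4, 0.8, -0.1]
gripper_force: 0.0
scene 0.02 318 z [0.021 0.067 0.161] l [-0.033  0.044]
scene 0.04 573 z [0.028 0.118 0.161] l [-0.034  0.048]
scene 0.06 268 z [0.023 0.034 0.197] l [-0.005  0.047]
top 0.06 36 z [0.023 0.031 0.037] l [0.006 0.047]
```

It's following. I'll continue.

```bash
python3 -m handwheel '[[50,3,0,-1,0],[55,6,0,-1,0],[60,9,0,-1,0],[60,12,0,-1,0],[60,15,0,-1,0]]'|grep -E 'pos|ft_force'; python3 -m handwheel '[[60,3,0,0,0],[60,6,0,0,0],[60,9,0,0,0],[60,12,0,0,0],[60,15,0,0,0]]'|grep -E 'pos|ft_force'; python3 -m handwheel '[[60,3,0,0,0],[60,6,0,0,0],[60,9,0,0,0],[60,12,0,0,0],[60,15,0,0,0]]'|grep -E 'pos|ft_force';python3 -m handwheel '[[60,3,0,0,0],[60,6,0,0,0],[60,9,0,0,0],[60,12,0,0,0],[60,15,0,0,0]]'|grep -E 'pos|ft_force'; python3 stem.py | grep -E '0.0[0-9]|0\.1'|grep -v ' -0.[12]'; python3 look.py s6.png 60 60 180 135
```

```text
tool_pos: [0.6138, -0.2402, 0.0566]
ft_force: [-0.6, -0.2, 0.5]
tool_pos: [0.618, -0.2258, 0.0566]
ft_force: [0.6, 0.4, 0.4]
tool_pos: [0.6223, -0.2114, 0.0566]
ft_force: [0.4, 1.2, -0.4]
tool_pos: [0.6265, -0.1972, 0.0567]
ft_force: [-0.5, 1.5, -0.3]
scene -0.0 10 z [0.186 0.192 0.198] l [0.047 0.049]
scene 0.04 80 z [0.015 0.042 0.193] l [-0.007  0.049]
scene 0.06 115 z [0.013 0.016 0.019] l [-0.006  0.031]
scene 0.08 130 z [0.014 0.116 0.167] l [-0.038  0.024]
scene 0.1 342 z [0.077 0.139 0.165] l [-0.037  0.048]
top 0.02 28 z [0.013 0.018 0.181] l [-0.019  0.012]
top 0.04 115 z [0.014 0.021 0.194] l [-0.018  0.019]
top 0.06 31 z [0.013 0.017 0.023] l [-0.008  0.012]
top 0.08 74 z [0.117 0.165 0.188] l [-0.04  -0.009]
top 0.1 86 z [0.11  0.153 0.191] l [-0.038 -0.002]
```

View pics/s6.png

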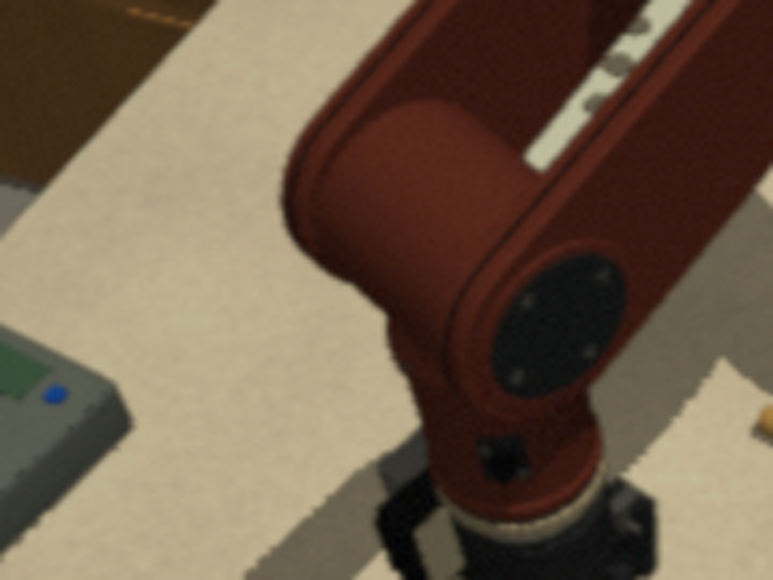

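The base top now sits at 16 mm, so the lamp is standing, with its panel at (440, 540) behind the gripper. I'll leave sideways toward the robot, then rise.

```bash
python3 -m handwheel '[[60,5,0,0,0],[60,10,0,0,0],[60,15,0,0,0],[60,20,-8,0,0],[60,20,-20,0,0]]'|grep -E 'pos|ft_force'; python3 -m handwheel '[[60,0,-25,0,0],[60,0,-50,0,0],[60,0,-80,0,0],[60,0,-110,0,0],[60,0,-130,-30,0]]'|grep -E 'pos|ft_force'; python3 -m handwheel '[[60,0,0,-40,0],[60,0,0,-80,0],[60,0,0,-120,0],[60,0,0,-150,0],[60,0,0,-150,0]]'|grep -E 'pos|rot|ft_force'
python3 - <<'E'
from h import *
d=grab('top');W=cloud(d);X,Y,Z=W[...,0],W[...,1],W[...,2]
m=(X>.48)&(X<.75)&(Y<-.12)&(Y>-.42)
for a,b in((.012,.022),(.15,.165),(.195,.22)):
    k=m&(Z>a)&(Z<b);q=W[k]; print(a,len(q),q.mean(0).round(4) if len(q) else '',cv2.minAreaRect(q[:,:2].astype(np.float32)) if len(q)>4 else '')
d=grab('scene');W=cloud(d);X,Y,Z=W[...,0],W[...,1],W[...,2];h=cv2.cvtColor(d['pixels'],cv2.COLOR_RGB2HSV)
k=(X>.48)&(X<.75)&(Y<-.12)&(Y>-.42)&(Z>.14)&(Z<.22);q=W[k];print(len(q),np.percentile(q,[1,50,99],axis=0).round(3))
print(ctrl.sense()['joint_positions'].round(2))
E
python3 look.py s7.png 60 60 240 180
```

```text
tool_pos: [0.6128, -0.1714, 0.0566]
ft_force: [-0.2, 0.3, -0.9]
tool_pos: [0.4823, -0.1332, 0.0825]
ft_force: [-0.6, -0.2, -0.1]
tool_pos: [0.4903, -0.1366, 0.2422]
tool_rot: [[0.281, 0.96, 0.009], [0.96, -0.281, -0.004], [-0.001, 0.01, -1.0]]
ft_force: [-0.6, -0.2, -0.6]
0.012 337 [ 0.6285 -0.2403  0.0165] ((0.6591428518295288, -0.27594172954559326), (0.17541702091693878, 0.20902147889137268), 0.7850380539894104)
0.15 19 [ 0.5979 -0.2342  0.1586] ((0.6086103320121765, -0.2508133351802826), (0.03684930130839348, 0.08612977713346481), 73.84707641601562)
0.195 518 [ 0.6096 -0.2514  0.2078] ((0.608991265296936, -0.25607195496559143), (0.047163866460323334, 0.09056252986192703), 73.76969909667969)
1243 [[ 0.572 -0.28   0.143]
 [ 0.617 -0.241  0.201]
 [ 0.657 -0.222  0.212]]
[-0.43 -0.07  1.82 -0.    1.39 -0.14]
```

View pics/s7.png

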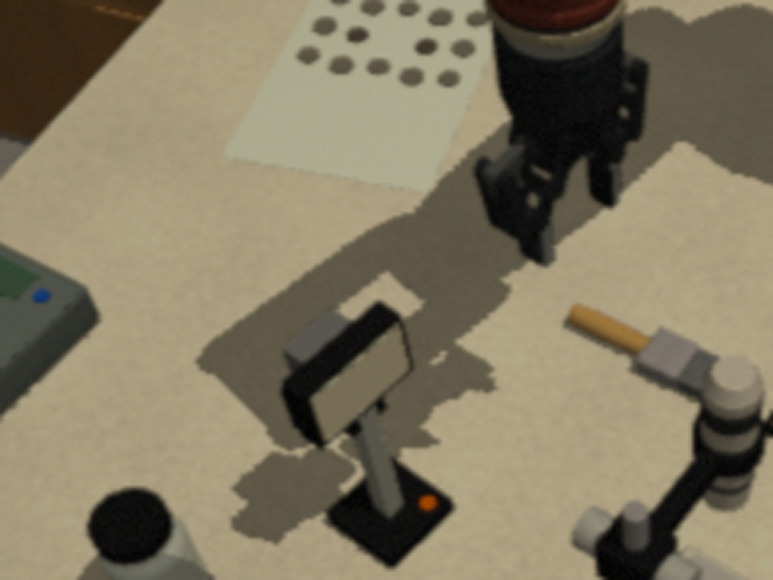

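The lamp stands at about (0.612, -0.245) facing 74°. In its frame the lens is at x≈0.26, y≈0.07, which is within limits. Now the tray: I'll move above the grasp point, 28 mm toward the medal from centre.

```bash
python3 -m handwheel '[[80,40,-14,0,0],[80,80,-28,0,0],[85,120,-42,0,0],[85,160,-56,0,0],[85,200,-70,0,0]]'|grep -E 'pos|ft_force'; python3 -m handwheel '[[85,45,-16,0,0],[85,90,-32,0,0],[85,130,-46,0,-1],[85,165,-58,0,-2],[85,178,-63,0,-2.3]]'|grep -E 'pos|ft_force';python3 -m handwheel '[[85,0,0,0,0],[85,0,0,0,0],[85,0,0,0,0]]'|grep -E 'pos|rot|ft_force'
python3 - <<'E'
from h import *
d=grab('scene');W=cloud(d);X,Y,Z=W[...,0],W[...,1],W[...,2]
m=(X>.36)&(X<.6)&(Y>.15)&(Y<.43)&(Z>.012)&(Z<.024)
n,l,st,ce=cv2.connectedComponentsWithStats(m.astype(np.uint8));k=1+st[1:,4].argmax();print(cv2.minAreaRect(W[l==k][:,:2].astype(np.float32)))
E
```

```text
tool_pos: [0.4753, 0.0773, 0.2343]
ft_force: [0.5, 0.4, -0.3]
tool_pos: [0.4646, 0.2668, 0.2341]
ft_force: [0.3, -1.2, -1.0]
tool_pos: [0.4666, 0.2627, 0.236]
tool_rot: [[0.244, 0.97, -0.001], [0.97, -0.244, -0.001], [-0.001, -0.001, -1.0]]
ft_force: [0.4, -0.2, -0.8]
((0.474399596452713, 0.29184576869010925), (0.1898873746395111, 0.059968721121549606), 75.49363708496094)
```

```bash
python3 -m handwheel '[[85,0,0,45,0],[85,0,0,90,0],[85,0,0,135,0],[85,0,0,175,0],[85,0,0,200,0]]'|grep -E 'pos|ft_force'; python3 -m handwheel '[[80,0,0,12,0],[75,0,0,22,0],[70,0,0,30,0],[66,0,0,34,0],[64,0,0,34,0]]'|grep -E 'pos|ft_force'; python3 -m handwheel '[[61,0,0,0,0],[59,0,0,0,0],[58,0,0,0,0],[57,0,0,0,0],[56,0,0,0,0]]'|grep -E 'pos|ft_force|grip|open'; python3 -m handwheel '[[55,0,0,0,0],[54,0,0,0,0],[52,0,0,0,0],[48,0,0,0,0],[40,0,0,0,0]]'|grep -E 'pos|ft_force|grip|open'
```

```text
tool_pos: [0.4649, 0.2621, 0.0334]
ft_force: [-0.3, -0.2, -0.6]
tool_pos: [0.467, 0.2643, 0.003]
ft_force: [0.5, 0.3, -0.1]
tool_pos: [0.4673, 0.2644, 0.0032]
ft_force: [1.8, 0.1, 1.5]
opening: 0.651
gripper_force: 1.0
tool_pos: [0.4674, 0.2644, 0.0036]
ft_force: [0.3, -2.0, 7.1]
opening: 0.642
gripper_force: 61.9
```

```bash
python3 -m handwheel '[[40,0,0,-1,0],[40,0,0,-3,0],[40,0,0,-6,0],[40,0,0,-10,0],[40,0,0,-15,0]]'|grep -E 'pos|ft_force|grip|open'; python3 -m handwheel '[[40,0,0,-6,0],[40,0,0,-12,0],[40,0,0,-18,0],[40,0,0,-24,0],[40,0,0,-30,0]]'|grep -E 'pos|ft_force|grip|open'; python3 -m handwheel '[[40,0,0,-7,0],[40,0,0,-14,0],[40,0,0,-21,0],[40,0,0,-28,0],[40,0,0,-35,0]]'|grep -E 'pos|ft_force|grip|open'; python3 -m handwheel '[[40,0,0,-8,0],[40,0,0,-16,0],[40,0,0,-23,0],[40,0,0,-28,0],[40,0,0,-30,0]]'|grep -E 'pos|ft_force|grip|open'
cat > tr.py <<'E'
from h import *
import sys
s=ctrl.sense();p=s['tool_pos'];R=s['tool_rot']
for n in('scene','top'):
    d=grab(n);W=cloud(d);h=cv2.cvtColor(d['pixels'],cv2.COLOR_RGB2HSV)
    q=(W-p)@R
    br=(abs(q[...,1])<.04)&(q[...,0]>.03)&(q[...,0]<.14)&(abs(q[...,2])<.06)
    wood=br&((h[...,0]<15)|(h[...,0]>165))&(h[...,1]>80)
    P=W[wood];P=P[P[:,2]>np.median(P[:,2])-.006] if len(P) else P
    if len(P)>30:
        c=np.c_[P[:,:2],np.ones(len(P))]
        for _ in range(4):
            k=np.linalg.lstsq(c,P[:,2],rcond=None)[0];r=abs(P[:,2]-c@k);g=r<max(.0025,0);P,c=P[g],c[g]
        print(n,'wood',len(P),P.mean(0).round(4),'slope along tool x',(k[0]*R[0,0]+k[1]*R[1,0]).round(3),'along y',(k[0]*R[0,1]+k[1]*R[1,1]).round(3),'xmax',q[wood][:,0].max().round(4))
    b=br&(h[...,0]>95)&(h[...,0]<130)&(h[...,1]>110); b&=q[...,0]>.06
    if b.sum()>8:
        m=cv2.morphologyEx(b.astype(np.uint8),cv2.MORPH_CLOSE,np.ones((7,7)));Q=W[b];u,v=np.argwhere(m)[:,::-1].mean(0)
        print(n,'felt',b.sum(),'recess ctr',plane(d,(u,v),p[2]+.0165-.0036+.0)[0].round(4))
E
python3 tr.py
```

```text
tool_pos: [0.4661, 0.2641, 0.0175]
ft_force: [-0.2, -0.4, -1.5]
opening: 0.637
gripper_force: 63.5
tool_pos: [0.4666, 0.2642, 0.0482]
ft_force: [0.1, -0.2, -2.6]
opening: 0.638
gripper_force: 63.5
tool_pos: [0.4666, 0.2642, 0.0832]
ft_force: [-0.1, 0.1, -2.4]
opening: 0.637
gripper_force: 63.5
tool_pos: [0.4669, 0.2643, 0.1134]
ft_force: [0.1, -0.4, -1.0]
opening: 0.638
gripper_force: 63.5
scene wood 572 [0.4868 0.3368 0.1302] slope along tool x 0.001 along y -0.01 xmax 0.1216
scene felt 108 recess ctr [0.4895 0.3563 0.1263]
```

Level, with the ball end clear. I'll turn the tray 74° clockwise, gently.

```bash
python3 -m handwheel '[[40,0,0,0,1],[40,0,0,0,3],[40,0,0,0,6],[40,0,0,0,9],[40,0,0,0,12]]'>/dev/null; python3 -m handwheel '[[40,0,0,0,4],[40,0,0,0,8],[40,0,0,0,12],[40,0,0,0,16],[40,0,0,0,20]]'>/dev/null; python3 -m handwheel '[[40,0,0,0,4],[40,0,0,0,8],[40,0,0,0,12],[40,0,0,0,16],[40,0,0,0,20]]'|grep -E 'pos|rot|ft_force'; python3 -m handwheel '[[40,0,0,0,4],[40,0,0,0,8],[40,0,0,0,12],[40,0,0,0,15],[40,0,0,0,18]]'>/dev/null; python3 -m handwheel '[[40,0,0,-1,2],[40,0,0,-3,3],[40,0,0,-7,4],[40,0,0,-11,4],[40,0,0,-14,4]]'|grep -E 'pos|rot|ft_force|grip'; python3 tr.py
```

```text
tool_pos: [0.4662, 0.264, 0.112]
tool_rot: [[0.915, 0.403, -0.001], [0.403, -0.915, -0.0], [-0.001, -0.0, -1.0]]
ft_force: [-0.8, -0.1, -2.1]
tool_pos: [0.4668, 0.2643, 0.1272]
tool_rot: [[0.999, 0.035, 0.0], [0.035, -0.999, 0.0], [0.0, -0.0, -1.0]]
ft_force: [0.3, -0.1, -1.0]
gripper_force: 63.5
scene wood 621 [0.5432 0.2676 0.1437] slope along tool x -0.003 along y 0.002 xmax 0.1232
scene felt 125 recess ctr [0.5595 0.269  0.1401]
top wood 245 [0.5481 0.2617 0.1441] slope along tool x 0.005 along y 0.02 xmax 0.1206
top felt 104 recess ctr [0.5597 0.2684 0.1401]
```

```bash
python3 -m handwheel '[[40,0.5,2,0,0],[40,1.5,6,0,0],[40,3,13,0,0],[40,5,22,0,0],[40,7,32,0,0]]'>/dev/null; python3 -m handwheel '[[40,2,10,0,0],[40,4,20,0,0],[40,6,30,0,0],[40,8,40,0,0],[40,10,50,0,0]]'>/dev/null; python3 -m handwheel '[[40,2,10,0,0],[40,4,20,0,0],[40,6,30,0,0],[40,8,40,0,0],[40,10,50,0,0]]'|grep -E 'pos|ft_force|grip';  python3 -m handwheel '[[40,2,10,0,0],[40,4,20,0,0],[40,6,30,0,0],[40,8,39,0,0],[40,10,47,0,0]]'|grep -E 'pos|ft_force|grip'; python3 -m handwheel '[[40,2,8,0,0],[40,4,15,0,0],[40,6,22,0,0],[40,8,29,0,0],[40,10,36,0,0]]'|grep -E 'pos|ft_force|grip'; python3 -m handwheel '[[40,2,7,0,0],[40,4,14,0,0],[40,5,20,0,0],[40,6,25,0,0],[40,7,30,0,0]]'|grep -E 'pos|ft_force|grip';python3 -m handwheel '[[40,0,0,0,0],[40,0,0,0,0],[40,0,0,0,0],[40,0,0,0,0],[40,0,0,0,0]]'|grep -E 'pos|ft_force|grip'; python3 tr.py
python3 - <<'E'
from h import *
d=load('scene');W=cloud(d);p=ctrl.sense()['tool_pos'];Z=W[...,2];X,Y=W[...,0],W[...,1]
k=(X>.59)&(X<.66)&(abs(Y-.026)<.03)&(Z>.149)&(Z<.165);print('ball pts',k.sum(),W[k].mean(0) if k.any() else '')
print(ctrl.sense()['t'])
E
python3 look.py s8.png 190 100 180 135
```

```text
tool_pos: [0.4983, 0.1324, 0.1266]
ft_force: [0.5, -0.3, -1.2]
gripper_force: 63.5
tool_pos: [0.51, 0.0857, 0.1266]
ft_force: [0.2, -0.5, -2.4]
gripper_force: 63.5
tool_pos: [0.5212, 0.0504, 0.1266]
ft_force: [0.3, 0.1, -1.9]
gripper_force: 63.5
tool_pos: [0.5291, 0.0208, 0.1265]
ft_force: [0.4, 0.8, -1.1]
gripper_force: 63.5
tool_pos: [0.529, 0.0214, 0.1266]
ft_force: [0.2, -0.7, -3.2]
gripper_force: 63.5
scene wood 420 [0.6097 0.0334 0.143 ] slope along tool x -0.006 along y 0.008 xmax 0.1242
scene felt 123 recess ctr [0.6215 0.0259 0.1395]
top wood 46 [0.6213 0.0176 0.143 ] slope along tool x -0.018 along y -0.013 xmax 0.1202
top felt 34 recess ctr [0.6117 0.0236 0.1395]
ball pts 50 [0.62335767 0.02546105 0.15416026]
31.05
```

View pics/s8.png

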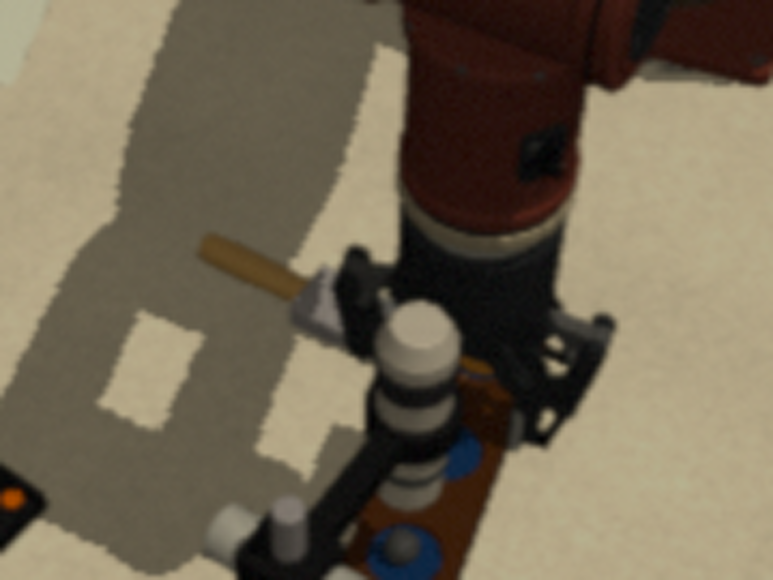

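The ball sits in its recess at (405, 545), measured at (0.623, 0.025) against the lens at (0.622, 0.026) and about 51 mm below it. The medal is visible in its recess near (480, 365). Everything is level and still, so I'm handing in.

```bash
python3 -c "
from rig import ctrl
print(ctrl.hand_in())"
```

```text
the job is handed in; nothing more can be done
None
```

I handed the job in at about 31 s, with no verdict returned: by my last measurements the lamp stands released, aimed to within about 70 mm of the spot under the lens, and the gripper holds the tray level with the ball about 1 mm off the lens axis and 51 mm below it.

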